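# Hang rubber saddles on the drying rack and dock it

## Robot

A 7-joint arm with a two-finger parallel gripper is mounted at the origin on the work surface. World frame = base frame: x ahead of the robot, y to its left, z up, the work surface at z = 0. Lengths are in m, angles in rad, forces in N, time in s.
With the tool pointing down it reaches from about 0.35 to 0.9 m from the base axis. Payload 8.1 kg.
Tool frame: the origin (TCP) lies on the centre line of the jaws, within the pads' length; the fingertips stand 11 mm ahead of it and the grasp point (between the pads) lies 8 mm behind it (arm.nose_length is the distance from the TCP to the fingertips, in m); z points along the fingers, y is the line along which they close (so a half turn about z gives the same grasp; the last joint's range is limited). The gripper opens to 92 mm and grips with 3 to 60 N. Pads are 19 mm wide; open, the fingers measure 130 mm over their backs; the gripper's body (75 mm by 190 mm) begins 47 mm behind the grasp point.
Start: joints at [-1.4, 0.434, 0.025, 1.573, -0.012, 1.134, -0.075], TCP at [0.169, 0.602, 0.213] pointing down, gripper open.
Joint ranges: [-2.62, 2.62], [-0.44, 2.09], [-1.27, 1.32], [0.08, 2.57], [-1.32, 4.46], [0.12, 2], [-2.74, 2.74]. Speed limits (rad/s): [2.22, 2.22, 3.01, 3.01, 3.14, 3.14, 3.14].

## Interface

Orientations are given as a rotation vector (axis times angle).
In Python, from cell import arm gives the robot as it stands.
- The arm moves only by the tool jog_arm, never from a script. Its argument "moves" is a list of rows, each a list of 4 numbers: the shift along the tool's x, y, z in m, then the turn about the tool's z in rad. In form: [[tx, ty, tz, spin], ...]. A call has 1 to 20 rows; each row is the pose to reach, as a shift and turn from the pose commanded when the call began, along the tool's axes at that moment; what a row does not reach only later rows make up. A row lasts 1/8 s, in which the tool goes at most 62.5 mm and 10.7 degrees, less where a joint would pass 70% of its speed; a pose out of reach is approached as far as the arm can. A call with a gripper value outside its range is refused whole. "hand" is the finger opening in m, from 0 to 0.0918, set as the call begins (left out, the last holds). The fingers move at their own pace and stop on an object; "newtons" is the grip in N (left out, the last holds). Time passes only in rows, so rows that repeat a pose let the fingers close. It gives the time, the measured TCP pose, the force, the opening and the grip force at its end, in the units of the state.
- arm.observe(): the state, without advancing time (a new reading comes with each control period).
- arm.get_image(name): name is "side" or "top" or "wrist"; returns a dict with "color" (420x560x3 uint8, red, green, blue), "z_map" (420x560 float32, m along the optical axis (not along the pixel's ray), 0 where there is no reading), "fx", "fy", "cx", "cy" (pixels), "rvec" (rotation vector, rad) and "tvec" (3), from world to camera coordinates, as OpenCV has them. Camera axes: x right, y down, z forward; pixel columns grow to the right and rows downward; lengths in m; the calibration is good to about 2 mm. A picture is of the moment at which its call begins.
- arm.sign_off(): hands the job in; it is judged then, once.
The state is a dict: "clock": time; "joints": joint angles; "dq": joint speeds; "joint_efforts": joint torques, N m; "position": TCP position; "ee_rot": TCP orientation; "force": force on the tool from outside, world axes, zero at the start; "ft_torque": the same for the moment, N m; "width": opening from 0.0 (shut) to 1.0 (fully open); "gripper_force": force on a finger pad.
Only numpy, scipy, OpenCV 4.12 (cv2) and the standard library are available. Lean on these libraries where they do the work, as an engineer would, in place of code of your own. Each camera call takes 0.05 s, during which the arm holds its last target. There are 200 camera calls.

## Task

Pull the rack's carriage by its blue handle all the way out to the yellow loading stop, and leave it there while you hang every black rubber saddle from the table astride the black part of the bar, side by side and square to it. Once all the saddles hang, hang the orange tent-shaped batch marker astride the orange end of the bar, and then slide the loaded carriage fully home against the green docking unit. Leave everything else on the table where it is.

Things in the scene. Friction and masses are not known exactly. Their poses are not given: they have to be found in the camera images.
- saddle1: black rubber arch (upside-down U), olive stripes, 81 mm across (x), 52 along its tunnel (y), 0.25 kg; may be absent. Origin: centre of underside, z up. Tunnel 24 mm wide in its top 28 mm, flaring to 54 mm at the feet; crown's underside 80 mm, top 92 mm above origin. On the crown an olive fin to hold: 12 mm thick (x), 40 long (y), 92 to 122 mm above origin. Symmetric.
- saddle2: black rubber arch (upside-down U), olive stripes, 81 mm across (x), 52 along its tunnel (y), 0.25 kg; may be absent. Origin: centre of underside, z up. Tunnel 24 mm wide in its top 28 mm, flaring to 54 mm at the feet; crown's underside 80 mm, top 92 mm above origin. On the crown an olive fin to hold: 12 mm thick (x), 40 long (y), 92 to 122 mm above origin. Symmetric.
- saddle3: black rubber arch (upside-down U), olive stripes, 81 mm across (x), 52 along its tunnel (y), 0.25 kg; may be absent. Origin: centre of underside, z up. Tunnel 24 mm wide in its top 28 mm, flaring to 54 mm at the feet; crown's underside 80 mm, top 92 mm above origin. On the crown an olive fin to hold: 12 mm thick (x), 40 long (y), 92 to 122 mm above origin. Symmetric.
- saddle4: black rubber arch (upside-down U), olive stripes, 81 mm across (x), 52 along its tunnel (y), 0.25 kg; may be absent. Origin: centre of underside, z up. Tunnel 24 mm wide in its top 28 mm, flaring to 54 mm at the feet; crown's underside 80 mm, top 92 mm above origin. On the crown an olive fin to hold: 12 mm thick (x), 40 long (y), 92 to 122 mm above origin. Symmetric.
- saddle5: black rubber arch (upside-down U), olive stripes, 81 mm across (x), 52 along its tunnel (y), 0.25 kg; may be absent. Origin: centre of underside, z up. Tunnel 24 mm wide in its top 28 mm, flaring to 54 mm at the feet; crown's underside 80 mm, top 92 mm above origin. On the crown an olive fin to hold: 12 mm thick (x), 40 long (y), 92 to 122 mm above origin. Symmetric.
- marker: loose orange tent (upside-down V, sides 25 degrees off vertical), 78 mm wide at the foot (x), 70 along its ridge (y), 0.15 kg. Origin: centre of underside, z up. Inside of ridge 72 mm above origin; astride the bar the origin hangs about 54 mm below the bar's axis. White fin to hold on the ridge: 12 mm thick (x), 50 long (y), 82 to 108 mm above origin. Symmetric.
- bar_seam (a point): on the axis of the rack's bar (16 mm diameter, axis 125 mm above table) where black meets orange; rides on the carriage. y: along bar and slide towards the docking unit (robot's left), z up, x away from robot. Black part y 0 to 338 mm, orange 0 to -108; at both ends a flat upright 34 mm wide, 15 mm above the axis. Below: grey sled 100 mm wide, y -240 to 370, top at 30 mm.
- handle_top (a point): centre of the top of the carriage's blue upright handle, 125 mm above the table, 195 mm from the seam beyond the orange end; axes as the seam's. The handle is 14 mm thick along the slide (y), 36 mm across (x), and 95 mm tall above the sled.
- carriage (a joint): position of the carriage along its slide, m: 0 at the yellow loading stop (to the right), 0.12 fully home at the green docking unit (to the left). It moves with about 3 N of friction and stays where left.
- stack_low: bystander: stack of olive and black seal rings, 84 mm in diameter, 60 mm tall; origin centre of underside
- stack_right: bystander: stack of seal rings, 90 mm in diameter, 80 mm tall; origin centre of underside
- stack_back: bystander: stack of seal rings, 90 mm in diameter, 100 mm tall; origin centre of underside
- stack_corner: bystander: stack of seal rings, 90 mm in diameter, 90 mm tall; origin centre of underside
- tape_roll: bystander: white roll lying flat, 100 mm in diameter, 45 mm tall; origin centre of underside
- jar: bystander: amber jar, 70 mm in diameter, 100 mm tall; origin centre of underside
- clipboard: bystander: flat orange board 100 x 150 x 8 mm; origin centre of underside

How it is judged:
On the way, in this order (a step that is already met when the one before it is completed fails the run):
1. the carriage stands at the yellow loading stop (value of joint carriage below 0.008 m), for 0.2 s.
2. with the carriage at the loading stop, every saddle present hangs astride the black part of the bar (value of joint carriage below 0.008 m and x of saddle1 in the frame of bar_seam between -0.035 and 0.035 m and y of saddle1 in the frame of bar_seam between 0.015 and 0.323 m and z of saddle1 in the frame of bar_seam between -0.084 and -0.058 m and angle between each of saddle1, saddle2, saddle3, saddle4, saddle5's own z axis and vertical below 0.35 rad and angle between the y axis of each of saddle1, saddle2, saddle3, saddle4, saddle5 and the y axis of bar_seam, either way round below 0.35 rad and linear speed of each of saddle1, saddle2, saddle3, saddle4, saddle5 below 0.05 m/s and x of saddle2 in the frame of bar_seam between -0.035 and 0.035 m and y of saddle2 in the frame of bar_seam between 0.015 and 0.323 m and z of saddle2 in the frame of bar_seam between -0.084 and -0.058 m and x of saddle3 in the frame of bar_seam between -0.035 and 0.035 m and y of saddle3 in the frame of bar_seam between 0.015 and 0.323 m and z of saddle3 in the frame of bar_seam between -0.084 and -0.058 m and x of saddle4 in the frame of bar_seam between -0.035 and 0.035 m and y of saddle4 in the frame of bar_seam between 0.015 and 0.323 m and z of saddle4 in the frame of bar_seam between -0.084 and -0.058 m and x of saddle5 in the frame of bar_seam between -0.035 and 0.035 m and y of saddle5 in the frame of bar_seam between 0.015 and 0.323 m and z of saddle5 in the frame of bar_seam between -0.084 and -0.058 m), for 0.3 s.
3. then, with the carriage still at the loading stop, the marker hangs astride the orange part (all of step 2 and x of marker in the frame of bar_seam between -0.035 and 0.035 m and y of marker in the frame of bar_seam between -0.08 and -0.02 m and z of marker in the frame of bar_seam between -0.067 and -0.04 m and angle between marker's own z axis and vertical below 0.35 rad and angle between the y axis of marker and the y axis of bar_seam, either way round below 0.35 rad and linear speed of marker below 0.05 m/s), for 0.3 s.
4. then the loaded carriage is fully home (value of joint carriage above 0.112 m and x of marker in the frame of bar_seam between -0.035 and 0.035 m and y of marker in the frame of bar_seam between -0.08 and -0.02 m and z of marker in the frame of bar_seam between -0.067 and -0.04 m and angle between each of marker, saddle1, saddle2, saddle3, saddle4, saddle5's own z axis and vertical below 0.35 rad and angle between the y axis of each of marker, saddle1, saddle2, saddle3, saddle4, saddle5 and the y axis of bar_seam, either way round below 0.35 rad and linear speed of each of marker, saddle1, saddle2, saddle3, saddle4, saddle5 below 0.05 m/s and x of saddle1 in the frame of bar_seam between -0.035 and 0.035 m and y of saddle1 in the frame of bar_seam between 0.015 and 0.323 m and z of saddle1 in the frame of bar_seam between -0.084 and -0.058 m and x of saddle2 in the frame of bar_seam between -0.035 and 0.035 m and y of saddle2 in the frame of bar_seam between 0.015 and 0.323 m and z of saddle2 in the frame of bar_seam between -0.084 and -0.058 m and x of saddle3 in the frame of bar_seam between -0.035 and 0.035 m and y of saddle3 in the frame of bar_seam between 0.015 and 0.323 m and z of saddle3 in the frame of bar_seam between -0.084 and -0.058 m and x of saddle4 in the frame of bar_seam between -0.035 and 0.035 m and y of saddle4 in the frame of bar_seam between 0.015 and 0.323 m and z of saddle4 in the frame of bar_seam between -0.084 and -0.058 m and x of saddle5 in the frame of bar_seam between -0.035 and 0.035 m and y of saddle5 in the frame of bar_seam between 0.015 and 0.323 m and z of saddle5 in the frame of bar_seam between -0.084 and -0.058 m), for 0.2 s.
At the end, for the whole second after the job is handed in: Carriage within 8 mm of home; each saddle astride the black bar (middle 15 to 323 mm from the seam), the marker astride the orange (20 to 80 mm), all within 35 mm of the bar's line, tilt and twist off square under 0.35 rad, at rest (all of step 4 and velocity of joint carriage between -0.01 and 0.01 m/s); the robot touches nothing.
It fails at once if a bystander is pushed more than 40 mm (distance of any of stack_low, stack_right, stack_back, stack_corner, tape_roll, jar, clipboard from where it was at the start of the episode above 0.04 m).
It fails at once if a bystander is tipped over (angle between any of stack_low, stack_right, stack_back, stack_corner, tape_roll, jar, clipboard's own z axis and vertical above 0.6 rad).
Of saddle1, saddle2, saddle3, saddle4, saddle5 only 3 to 5 are there at a start; the rules pass over those that are not, and their reading is None.
At some moment in a run one of saddle1, saddle2, saddle3, saddle4, saddle5, marker may be knocked a few centimetres aside while the robot is not near it.
It also fails if it takes over 210 s, if anything falls off the work surface, if the arm or the gripper's body presses on something with over 40 N, if the wrist force passes 120 N, or if a joint passes its speed limit or range.

## Working session

There is one attempt and no reset: what is moved stays moved. The work goes in short steps, Python scripts to look and compute and a tool call to move; the robot and the scene stay as the last step left them, time stands still between calls to the robot, and variables do not carry over. Pictures are saved under pics/ and viewed, at most 14 in all, crops included, and the job is handed in when it is done.

Besides the shell and the picture viewer there is one more tool, called after "Emit:" in YAML: its name, and indented under it one key for each argument. jog_arm: Moves the arm, as the interface text tells. Its arguments: {"type":"object","properties":{"moves":{"type":"array"},"hand":{"type":"number"},"newtons":{"type":"number"}},"required":["moves"]}

```bash
ls; mkdir -p pics; cat > h.py <<'E'
import numpy as np, cv2
from cell import arm
def snap(n, f=None):
    im=arm.get_image(n)
    if f: cv2.imwrite('pics/'+f, im['color'][:,:,::-1])
    return im
def cloud(im):
    z=im['z_map']; v,u=np.indices(z.shape)
    P=np.stack([(u-im['cx'])/im['fx']*z,(v-im['cy'])/im['fy']*z,z],-1)
    R=cv2.Rodrigues(np.array(im['rvec'],float))[0]
    return (P-np.array(im['tvec']).ravel())@R
E
python3 - <<'E'
from h import *
for n in('top','side'):
    im=snap(n,n+'0.png'); np.savez('/tmp/'+n+'.npz',c=im['color'],P=cloud(im),z=im['z_map'])
    R=cv2.Rodrigues(np.array(im['rvec'],float))[0]; print(n,-R.T@np.array(im['tvec']).ravel(),R[2], (im['z_map']>0).mean())
s=arm.observe(); print(s)
E
```

```text
pics
top [ 0.4111014  -0.05055277  1.25407303] [ 0.05106906  0.01240267 -0.99861811] 0.9959778911564626
side [0.43373372 0.61348197 0.70356125] [ 0.05730313 -0.7269194  -0.6843278 ] 0.995922619047619
{'clock': 0.1, 'joints': array([-1.39959553,  0.43513736,  0.02499528,  1.57403561, -0.01161563,
        1.1339749 , -0.07511922]), 'dq': array([ 0.00044363, -0.00364925,  0.00134899, -0.00079942, -0.00098779,
        0.00090299, -0.00087607]), 'joint_efforts': array([ 3.12622309e-03, -6.69118094e+01,  9.88155305e-01, -3.15136635e+01,
       -6.05142047e-02,  3.75720870e-02,  3.71751696e-05]), 'position': array([0.16892467, 0.60123417, 0.21212219]), 'ee_rot': array([-4.28912830e-01, -3.11210472e+00,  2.21193852e-03]), 'force': array([-0.02527732,  0.43014373, -0.16354252]), 'ft_torque': array([-0.01828277, -0.01581026, -0.01947751]), 'gripper_force': 0.0, 'width': 0.9951686456069349}
```

View pics/top0.png

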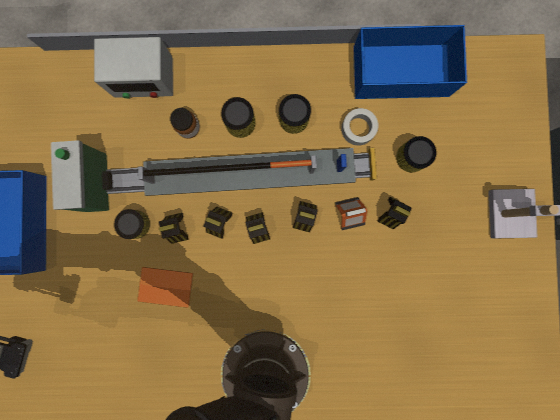

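View pics/side0.png

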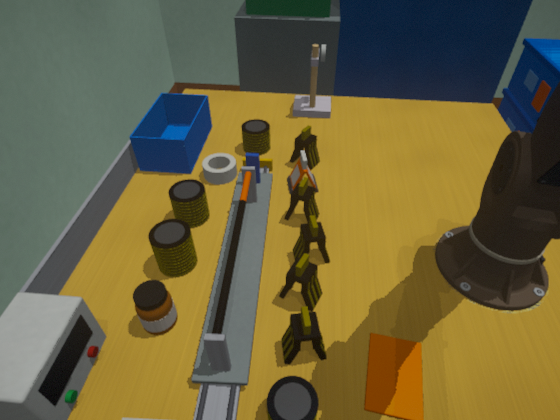

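The top view shows five saddles at pixels (174,228), (217,220), (258,227), (304,215) and (395,211). The marker is at (351,212), the blue handle at (342,160), and the bar runs from (145,173) to (312,162). Next I'll measure the fins, bar and handle from the depth.

```bash
cat >> h.py <<'E'
def fins(P,c,roi,zmin=0.1,zmax=0.135):
    "blobs of high points within world roi (x0,x1,y0,y1) -> min-area rect centre, angle of long axis"
    m=(P[...,2]>zmin)&(P[...,2]<zmax)&(P[...,0]>roi[0])&(P[...,0]<roi[1])&(P[...,1]>roi[2])&(P[...,1]<roi[3])
    n,l,st,_=cv2.connectedComponentsWithStats(m.astype(np.uint8),connectivity=8)
    out=[]
    for i in range(1,n):
        if st[i,4]<15: continue
        q=P[l==i]; r=cv2.minAreaRect((q[:,:2]*1000).astype(np.float32))
        (cx,cy),(w,h),a=r
        if w<h: w,h,a=h,w,a+90
        a=(a+90)%180-90
        col=c[l==i].mean(0)
        out.append((round(cx),round(cy),round(w),round(h),round(a),round(np.percentile(q[:,2],90)*1000),int(st[i,4]),col.round()))
    return out
E
python3 - <<'E'
from h import *
for n in('top','side'):
    d=np.load('/tmp/'+n+'.npz'); P,c=d['P'],d['c'].astype(int)
    print(n)
    for o in sorted(fins(P,c,(0.2,0.56,-0.6,0.5)),key=lambda o:o[1]): print(*o)
    r,g,b=c[...,0],c[...,1],c[...,2]
    reg=(P[...,0]>.45)&(P[...,0]<.8)&(P[...,1]>-.5)&(P[...,1]<.5)
    for nm,m in (('blue',(b>1.6*r)&(b>80)&(P[...,2]>.115)&(P[...,2]<.135)),('blueall',(b>1.6*r)&(b>80)&(P[...,2]>.04)&(P[...,2]<.135)),('orange',(r>150)&(g<.65*r)&(P[...,2]>.12)&(P[...,2]<.14)),('black',(r<60)&(P[...,2]>.122)&(P[...,2]<.14)),('up',(P[...,2]>.136)&(P[...,2]<.145)&(r>100)),('yel',(r>150)&(b<.5*r)&(P[...,2]>.03)&(P[...,2]<.12)&(g>.6*r))):
        q=P[m&reg]
        if len(q):
            print(nm,len(q),q.min(0).round(3),q.max(0).round(3),np.median(q,0).round(3))
            if nm in('orange','black'):
                f=np.polyfit(q[:,1],q[:,0],1);print(f)
E
```

```text
top
459 -374 40 12 63 124 88 [92. 83. 38.]
460 -254 50 12 -77 110 86 [164. 162. 153.]
454 -122 40 12 73 123 74 [108.  97.  49.]
423 15 40 12 -75 123 71 [113. 102.  51.]
441 127 39 12 67 123 73 [107.  96.  47.]
428 252 40 12 -77 124 80 [100.  89.  41.]
511 460 91 40 -29 131 177 [37. 50. 34.]
blue 76 [ 0.581 -0.491  0.119] [ 0.8   -0.216  0.132] [ 0.6   -0.224  0.123]
blueall 80 [ 0.581 -0.491  0.043] [ 0.8   -0.216  0.132] [ 0.602 -0.225  0.123]
orange 147 [ 0.583 -0.134  0.125] [ 0.596 -0.031  0.138] [ 0.59  -0.084  0.132]
[-0.03897297  0.58621956]
black 1030 [ 0.481 -0.468  0.122] [0.8  0.5  0.14] [0.58  0.173 0.13 ]
[-0.06192963  0.5899171 ]
up 113 [ 0.558 -0.147  0.136] [0.609 0.32  0.145] [ 0.585 -0.073  0.139]
yel 92 [ 0.557 -0.326  0.034] [ 0.644 -0.316  0.044] [ 0.601 -0.321  0.039]
side
459 -374 44 13 62 120 81 [85. 74. 12.]
458 -253 49 12 -77 108 58 [143. 142. 134.]
453 -121 42 12 75 121 100 [88. 77.  8.]
422 16 39 12 -75 121 122 [88. 77.  6.]
441 129 42 12 68 121 168 [89. 79.  5.]
427 253 40 12 -77 121 200 [93. 83.  5.]
557 316 11 4 71 132 49 [76. 77. 77.]
blue 74 [ 0.579 -0.496  0.115] [ 0.8   -0.215  0.126] [ 0.608 -0.226  0.122]
blueall 570 [ 0.579 -0.499  0.04 ] [ 0.8   -0.215  0.126] [ 0.799 -0.37   0.083]
orange 152 [ 0.582 -0.136  0.127] [ 0.598 -0.03   0.134] [ 0.589 -0.08   0.131]
[-0.04469568  0.58588736]
black 1051 [ 0.566 -0.229  0.122] [0.612 0.304 0.137] [0.579 0.174 0.131]
[-0.04427386  0.58606796]
up 163 [ 0.557 -0.147  0.136] [0.608 0.321 0.141] [0.577 0.314 0.139]
yel 31 [ 0.454 -0.328  0.035] [ 0.661 -0.222  0.065] [ 0.579 -0.322  0.039]
```

```bash
cat >> h.py <<'E'
SL=-0.0445; BYAW=92.55   # bar: x = X0 + SL*y ; heading of bar's y axis, deg
def yaw():
    R=cv2.Rodrigues(arm.observe()['ee_rot'])[0]; return np.degrees(np.arctan2(R[1,1],R[0,1]))
def rel(*wps):
    "each wp: x,y,z (m, TCP), yaw deg of tool y (mod 180)"
    s=arm.observe(); R=cv2.Rodrigues(s['ee_rot'])[0]; y0=yaw()
    print('at',s['position'].round(4),'yaw',round(y0,1),'t',round(s['clock'],1),'j7',s['joints'][6].round(2),'F',s['force'].round(1),'w',round(s['width']*.0918,4))
    for x,y,z,a in wps:
        d=(a-y0+90)%180-90
        print((R.T@(np.array([x,y,z])-s['position'])).round(4), 'spin',round(-np.radians(d),3))
E
python3 - <<'E'
from h import *
rel((.597,-.225,.20,92.5),(.597,-.225,.10,92.5))
E
```

```text
at [0.1689 0.6012 0.2121] yaw 74.3 t 0.1 j7 -0.08 F [-0.   0.4 -0.2] w 0.0914
[-0.6356 -0.6796  0.0132] spin -0.318
[-0.6356 -0.6795  0.1132] spin -0.318
```

Emit:
jog_arm:
  moves:
    - [-0.636,-0.68,0.005,-0.318]
    - [-0.636,-0.68,0.005,-0.318]
    - [-0.636,-0.68,0.005,-0.318]
    - [-0.636,-0.68,0.005,-0.318]
    - [-0.636,-0.68,0.005,-0.318]
    - [-0.636,-0.68,0.005,-0.318]
    - [-0.636,-0.68,0.005,-0.318]
    - [-0.636,-0.68,0.005,-0.318]
    - [-0.636,-0.68,0.005,-0.318]
    - [-0.636,-0.68,0.005,-0.318]
    - [-0.636,-0.68,0.005,-0.318]
    - [-0.636,-0.68,0.005,-0.318]
    - [-0.636,-0.68,0.005,-0.318]
    - [-0.636,-0.68,0.005,-0.318]
    - [-0.636,-0.68,0.005,-0.318]
    - [-0.636,-0.68,0.005,-0.318]
    - [-0.636,-0.68,0.005,-0.318]
    - [-0.636,-0.68,0.005,-0.318]
  hand: 0.06

```text
clock: 2.35
position: [0.5973, -0.2231, 0.2078]
ee_rot: [0.072, -3.141, -0.002]
force: [0.2, 0.1, -0.3]
width: 0.652
gripper_force: 0.0
```

```bash
python3 - <<'E'
from h import *
rel((.597,-.225,.20,92.5),(.597,-.225,.10,92.5))
E
```

```text
at [ 0.5973 -0.2231  0.2078] yaw 92.6 t 2.4 j7 2.09 F [ 0.2  0.1 -0.3] w 0.0598
[ 0.0004 -0.0019  0.0078] spin 0.002
[ 0.0003 -0.002   0.1078] spin 0.002
```

Emit:
jog_arm:
  moves:
    - [0,-0.002,0.05,0]
    - [0,-0.002,0.09,0]
    - [0,-0.002,0.106,0]
    - [0,-0.002,0.106,0]
    - [0,-0.002,0.106,0]

```text
clock: 2.98
position: [0.5986, -0.2271, 0.1036]
ee_rot: [-0.07, 3.138, -0.001]
force: [0.9, 1.0, -0.3]
width: 0.658
gripper_force: 0.0
```

Emit:
jog_arm:
  moves:
    - [0,0,0,0]
    - [0,0,0,0]
    - [0,0,0,0]
    - [0,0,0,0]
    - [0,-0.01,0,0]
    - [0,-0.02,0,0]
    - [0,-0.03,0,0]
    - [0,-0.035,0,0]
    - [0,-0.035,0,0]
  hand: 0.0
  newtons: 20

```text
clock: 4.1
position: [0.5994, -0.2634, 0.1017]
ee_rot: [-0.068, 3.14, -0.003]
force: [5.2, -2.3, -7.0]
width: 0.147
gripper_force: 20.0
```

Emit:
jog_arm:
  moves:
    - [0,-0.003,0,0]
    - [0,-0.006,0,0]
    - [0,-0.009,0,0]
    - [0,-0.012,0,0]
    - [0,-0.012,0,0]

```text
clock: 4.72
position: [0.5994, -0.2637, 0.1015]
ee_rot: [0.079, -3.137, -0.021]
force: [-4.6, 26.9, 12.1]
width: 0.148
gripper_force: 20.0
```

Emit:
jog_arm:
  moves:
    - [0,0.01,0,0]
    - [0,0.01,0,0]

```text
clock: 4.97
position: [0.5993, -0.2626, 0.1016]
ee_rot: [0.071, -3.141, -0.001]
force: [4.2, 4.0, -5.5]
width: 0.147
gripper_force: 20.0
```

Emit:
jog_arm:
  moves:
    - [0,0,0,0]
    - [0,0,0,0]
    - [0,0,0,0]
    - [0,0,-0.06,0]
    - [0,0,-0.11,0]
    - [0,0,-0.15,0]
    - [-0.05,0,-0.2,0]
    - [-0.1,0,-0.2,0]
    - [-0.1,0,-0.2,0]
  hand: 0.05

```text
clock: 6.1
position: [0.7024, -0.2578, 0.3]
ee_rot: [0.075, -3.14, -0.001]
force: [-0.2, -0.7, -0.6]
width: 0.547
gripper_force: 0.0
```

```bash
cat >> h.py <<'E'
def survey(fn=None,cams=('top','side')):
    for n in cams:
        im=snap(n,fn and n+fn); P=cloud(im); c=im['color'].astype(int)
        print(n)
        for o in sorted(fins(P,c,(0.3,0.54,-0.6,0.4)),key=lambda o:o[1]): print(' table',*o[:7])
        for o in sorted(fins(P,c,(0.54,0.64,-0.3,0.4),.15,.19),key=lambda o:o[1]): print(' hung',*o[:7])
        r,g,b=c[...,0],c[...,1],c[...,2]; z=P[...,2]
        reg=(P[...,0]>.55)&(P[...,0]<.65)&(P[...,1]>-.35)&(P[...,1]<.5)
        for nm,m in (('blue',(b>1.6*r)&(b>80)&(z>.115)&(z<.13)),('orange',(r>150)&(g<.65*r)&(z>.12)&(z<.14))):
            q=P[m&reg]
            if len(q): print(nm,len(q),q.min(0).round(3),q.max(0).round(3),np.median(q,0).round(3), np.median(q[:,0]-SL*q[:,1]).round(4))
E
python3 - <<'E'
from h import *
survey()
rel()
E
```

```text
top
 table 459 -374 41 12 61 123 90
 table 423 15 40 12 -75 124 70
 table 441 128 40 12 67 124 72
 table 428 252 40 12 -78 123 78
orange 119 [ 0.585 -0.156  0.124] [ 0.599 -0.071  0.137] [ 0.59  -0.118  0.132] 0.5863
side
 table 459 -373 39 14 62 121 79
 table 458 -253 52 12 -78 108 59
 table 453 -122 43 12 74 121 99
 table 422 15 40 12 -75 121 122
 table 440 128 41 12 67 122 167
 table 427 253 39 12 -77 122 202
blue 40 [ 0.58  -0.271  0.121] [ 0.614 -0.255  0.126] [ 0.596 -0.26   0.123] 0.5847
orange 115 [ 0.584 -0.176  0.128] [ 0.6   -0.087  0.134] [ 0.591 -0.129  0.131] 0.5853
at [ 0.6988 -0.2601  0.3008] yaw 92.5 t 6.2 j7 2.08 F [-0.2 -1.1  0.9] w 0.0496
```

```bash
python3 - <<'E'
from h import *
rel((.4278,.2525,.18,13),(.4278,.2525,.107,13))
E
```

```text
at [ 0.6988 -0.2601  0.3008] yaw 92.5 t 6.2 j7 2.08 F [-0.2 -1.1  0.9] w 0.0496
[0.2481 0.524  0.1209] spin 1.388
[0.248  0.524  0.1939] spin 1.388
```

Emit:
jog_arm:
  moves:
    - [0.248,0.524,0.12,1.388]
    - [0.248,0.524,0.12,1.388]
    - [0.248,0.524,0.12,1.388]
    - [0.248,0.524,0.12,1.388]
    - [0.248,0.524,0.12,1.388]
    - [0.248,0.524,0.12,1.388]
    - [0.248,0.524,0.12,1.388]
    - [0.248,0.524,0.12,1.388]
    - [0.248,0.524,0.12,1.388]
    - [0.248,0.524,0.12,1.388]
    - [0.248,0.524,0.12,1.388]
    - [0.248,0.524,0.12,1.388]
    - [0.248,0.524,0.12,1.388]

```text
clock: 7.82
position: [0.4289, 0.2514, 0.1823]
ee_rot: [1.959, 2.456, 0.001]
force: [-0.1, 1.1, 0.5]
width: 0.546
gripper_force: 0.0
```

```bash
python3 - <<'E'
from h import *
im=snap('wrist','w1.png'); P=cloud(im)
for o in fins(P,im['color'],(0.35,0.5,0.15,0.35)): print(*o)
rel((.4278,.2525,.18,13),(.4278,.2525,.107,13))
E
```

```text
427 253 40 12 -77 122 922 [122. 108.  56.]
at [0.4289 0.2516 0.1822] yaw 12.8 t 7.9 j7 -0.17 F [-0.2  0.6  0.1] w 0.0497
[ 0.0011 -0.0009  0.0022] spin -0.003
[ 0.0011 -0.0009  0.0752] spin -0.003
```

Emit:
jog_arm:
  moves:
    - [0.001,-0.001,0.04,0]
    - [0.001,-0.001,0.065,0]
    - [0.001,-0.001,0.075,0]
    - [0.001,-0.001,0.075,0]

```text
clock: 8.38
position: [0.4272, 0.2532, 0.1068]
ee_rot: [1.957, 2.457, -0.001]
force: [-0.2, -0.3, 0.2]
width: 0.545
gripper_force: 0.0
```

Emit:
jog_arm:
  moves:
    - [0,0,0,0]
    - [0,0,0,0]
    - [0,0,0,0]
    - [0,0,0,0]
    - [0,0,-0.02,0]
    - [0,0,-0.06,0]
    - [0,0,-0.11,0]
    - [0,0,-0.16,0]
    - [0,0,-0.16,0]
    - [0,0,-0.16,0]
  hand: 0.0
  newtons: 25

```text
clock: 9.62
position: [0.4266, 0.2538, 0.2665]
ee_rot: [-1.955, -2.459, 0.0]
force: [0.5, -0.0, -0.2]
width: 0.004
gripper_force: 0.0
```

```bash
python3 - <<'E'
from h import *
rel((.5759,.228,.26,2.55),(.5759,.228,.165,2.55))
E
```

```text
at [0.4266 0.2538 0.2665] yaw 13.0 t 9.6 j7 -0.25 F [ 0.5 -0.  -0.2] w 0.0003
[-0.0588  0.1397  0.0064] spin 0.183
[-0.0588  0.1397  0.1014] spin 0.183
```

Width is 0, so the grasp missed. I'll look from here.

```bash
python3 - <<'E'
from h import *
survey()
im=snap('wrist','w2.png'); P=cloud(im)
for o in fins(P,im['color'],(0.35,0.5,0.15,0.35)): print(*o)
E
```

```text
top
 table 459 -374 40 12 63 124 89
 table 460 -254 50 12 -77 111 85
 table 454 -122 39 12 73 124 73
 table 423 15 40 12 -75 124 70
 table 441 128 40 12 67 123 72
 table 428 251 40 12 -77 123 81
blue 64 [ 0.582 -0.268  0.118] [ 0.615 -0.255  0.13 ] [ 0.598 -0.262  0.124] 0.5864
orange 173 [ 0.583 -0.174  0.123] [ 0.6   -0.071  0.137] [ 0.591 -0.123  0.131] 0.5861
side
 table 442 133 32 12 68 121 119
 table 427 253 39 12 -77 122 203
blue 64 [ 0.58  -0.268  0.115] [ 0.614 -0.252  0.127] [ 0.597 -0.257  0.122] 0.5859
orange 158 [ 0.583 -0.18   0.125] [ 0.601 -0.069  0.133] [ 0.591 -0.12   0.131] 0.5853
427 252 40 12 -77 122 523 [119. 105.  55.]
```

View pics/w2.png

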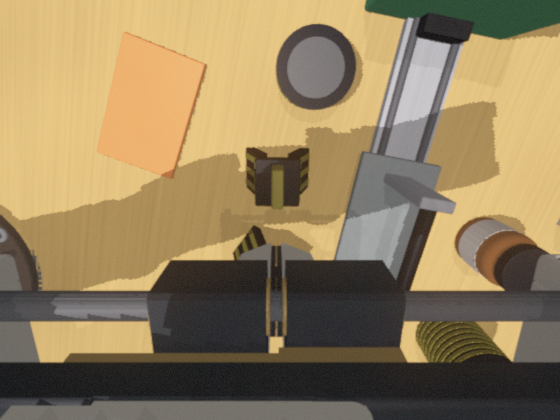

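The fin at (277,185) is still standing where it was. Most likely I lifted before the jaws had finished closing. I'll retry and check the grip before lifting.

Emit:
jog_arm:
  moves:
    - [0,0,0.05,0]
    - [0,0,0.1,0]
    - [0,0,0.14,0]
    - [0,0,0.16,0]
    - [0,0,0.16,0]
    - [0,0,0.16,0]
  hand: 0.04

```text
clock: 10.52
position: [0.4273, 0.2537, 0.1072]
ee_rot: [1.956, 2.458, 0.0]
force: [0.3, -0.0, 0.0]
width: 0.435
gripper_force: 0.0
```

Emit:
jog_arm:
  moves:
    - [0,0,0,0]
    - [0,0,0,0]
    - [0,0,0,0]
    - [0,0,0,0]
    - [0,0,0,0]
    - [0,0,0,0]
  hand: 0.0
  newtons: 30

```text
clock: 11.28
position: [0.4273, 0.2542, 0.1082]
ee_rot: [-1.955, -2.458, -0.003]
force: [-4.5, -1.7, 20.7]
width: 0.004
gripper_force: 10.3
```

```bash
python3 - <<'E'
from h import *
a=snap('wrist')['color'][150:420,130:430]; b=snap('side')['color'][190:390,220:440]
a=cv2.resize(a,None,fx=1.5,fy=1.5,interpolation=cv2.INTER_CUBIC)[:400]; b=cv2.resize(b,(440,400),interpolation=cv2.INTER_CUBIC)
cv2.imwrite('pics/m1.png',np.hstack([a[:400,:360],b])[:,:,::-1])
rel()
E
```

```text
at [0.4273 0.2542 0.1082] yaw 13.0 t 11.4 j7 -0.07 F [-5.4 -1.6 21. ] w 0.0007
```

View pics/m1.png

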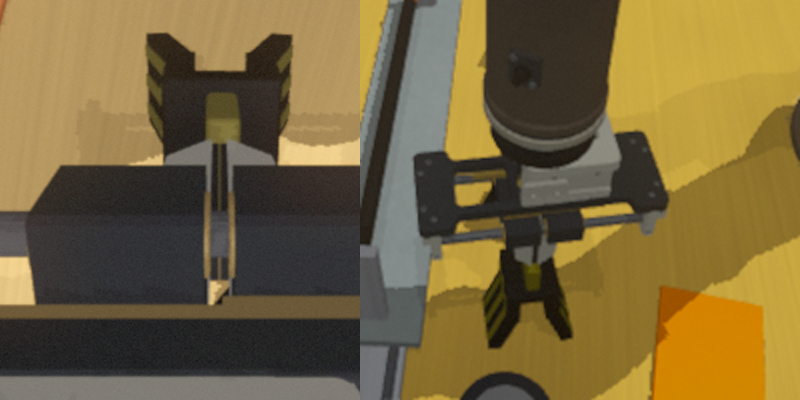

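The jaws read shut, yet the fin at crop pixel (222,115) is still in front of them. There is a 21 N upward force. I'll measure where the tips are from depth.

```bash
python3 - <<'E'
from h import *
s=arm.observe(); R=cv2.Rodrigues(s['ee_rot'])[0]
for n in('side','wrist'):
    im=snap(n); P=cloud(im); q=(P-s['position'])@R
    m=(abs(q[...,0])<.032)&(abs(q[...,1])<.03)&(q[...,2]>-.04)&(q[...,2]<.016)
    print(n,m.sum()); c=im['color']
    pts=q[m];cc=c[m]
    o=(cc[:,0].astype(int)-cc[:,2]>25)
    for nm,k in(('olive',o),('other',~o)):
        for zz in np.arange(-.04,.016,.006):
            kk=k&(pts[:,2]>=zz)&(pts[:,2]<zz+.006)
            if kk.sum()>3: print(nm,'z',round(zz*1e3),kk.sum(),'x',(np.percentile(pts[kk,0],[3,97])*1e3).round(),'y',(np.percentile(pts[kk,1],[3,97])*1e3).round(),cc[kk].mean(0).round())
ys,xs=np.nonzero(m)
im=snap('side'); P=cloud(im); q=(P-s['position'])@R
m=(abs(q[...,0])<.032)&(abs(q[...,1])<.03)&(abs(q[...,2])<.03); ys,xs=np.nonzero(m); print(xs.min(),xs.max(),ys.min(),ys.max())
cv2.imwrite('pics/m2.png',cv2.resize(im['color'][ys.min()-12:ys.max()+12,xs.min()-12:xs.max()+12],None,fx=8,fy=8,interpolation=cv2.INTER_CUBIC)[:600,:800,::-1])
E
```

```text
side 276
olive z -16 42 x [ 8. 18.] y [-4.  6.] [82. 74. 17.]
olive z -10 16 x [12. 18.] y [-5.  7.] [64. 58. 11.]
olive z -4 16 x [ 2. 19.] y [-4.  7.] [65. 58. 10.]
olive z 2 17 x [ 3. 19.] y [-4.  7.] [64. 57.  9.]
olive z 8 16 x [-7. 19.] y [-3.  7.] [61. 54. 12.]
olive z 14 8 x [-9. 18.] y [-22.   6.] [58. 49. 17.]
other z -40 36 x [ 9. 12.] y [-13.  16.] [89. 87. 78.]
other z -34 36 x [ 9. 11.] y [-13.  16.] [92. 90. 81.]
other z -28 32 x [ 9. 11.] y [-14.  16.] [85. 84. 75.]
other z -22 20 x [ 9. 12.] y [-10.   9.] [79. 77. 67.]
other z 14 26 x [-19.  23.] y [-20.  19.] [31. 26. 18.]
wrist 1957
olive z -40 11 x [10. 10.] y [-1. -0.] [68. 62. 38.]
olive z -34 12 x [10. 11.] y [-12.  -0.] [73. 65. 43.]
olive z -28 12 x [10. 10.] y [-1. -0.] [69. 62. 39.]
olive z -22 7 x [10. 10.] y [-1. -0.] [71. 64. 39.]
olive z -16 403 x [10. 19.] y [-5.  6.] [114. 103.  54.]
olive z -10 84 x [17. 19.] y [-5.  6.] [86. 75. 38.]
olive z -4 77 x [17. 19.] y [-5.  6.] [85. 75. 38.]
olive z 2 74 x [17. 19.] y [-5.  6.] [84. 75. 37.]
olive z 8 66 x [17. 19.] y [-6.  5.] [85. 74. 37.]
olive z 14 24 x [-6. 19.] y [-23.   6.] [79. 70. 37.]
other z -40 96 x [ 9. 12.] y [-4.  3.] [70. 66. 61.]
other z -34 332 x [10. 12.] y [-16.  15.] [108. 104.  97.]
other z -28 333 x [10. 12.] y [-16.  14.] [113. 108. 101.]
other z -22 193 x [10. 12.] y [-11.   9.] [105. 100.  93.]
other z -16 30 x [10. 12.] y [-6.  5.] [91. 85. 77.]
other z 14 203 x [-5. 23.] y [-22.  20.] [46. 40. 35.]
290 320 315 343
```

View pics/m2.png

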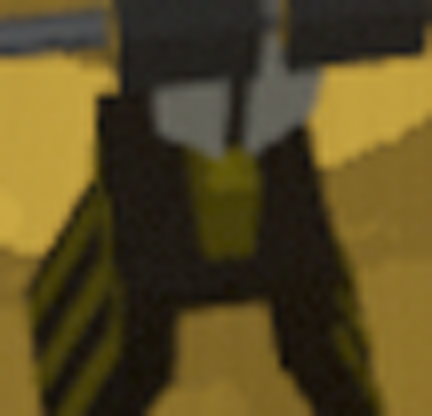

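```bash
python3 - <<'E'
from h import *
print(arm.nose_length,[a for a in dir(arm) if a[0]!='_'])
rel()
E
```

```text
0.011 ['PlanningError', 'get_image', 'nose_length', 'observe', 'sign_off']
at [0.4273 0.2542 0.1082] yaw 13.0 t 11.5 j7 -0.07 F [-5.1 -2.8 20.5] w 0.0009
```

Emit:
jog_arm:
  moves:
    - [0,0,-0.05,0]
    - [0,0,-0.1,0]
    - [0,0,-0.1,0]
    - [0,0,-0.1,0]
  hand: 0.03

```text
clock: 12.02
position: [0.4265, 0.2539, 0.2066]
ee_rot: [-1.955, -2.459, -0.0]
force: [-0.2, -0.1, -0.5]
width: 0.321
gripper_force: 0.0
```

```bash
python3 - <<'E'
from h import *
s=arm.observe(); R=cv2.Rodrigues(s['ee_rot'])[0]; print(s['position'],s['width']*91.8)
for n in('side','wrist'):
    im=snap(n); P=cloud(im); q=(P-s['position'])@R
    m=(abs(q[...,0])<.032)&(abs(q[...,1])<.05)&(q[...,2]>-.04)&(q[...,2]<.03)
    pts=q[m]
    print(n,m.sum()); 
    for zz in np.arange(-.04,.03,.004):
            kk=(pts[:,2]>=zz)&(pts[:,2]<zz+.004)
            if kk.sum()>3: print('z',round(zz*1e3),kk.sum(),'x',(np.percentile(pts[kk,0],[3,97])*1e3).round(),'y',(np.percentile(pts[kk,1],[3,50,97])*1e3).round())
ys,xs=np.nonzero(m)
c=im['color']; cv2.imwrite('pics/m3.png',cv2.resize(c[ys.min()-30:,xs.min()-40:xs.max()+40],None,fx=2,fy=2)[:600,:800,::-1])
E
```

```text
[0.42653665 0.25389902 0.20656498] 29.492243851245988
side 236
z -40 43 x [-3. 12.] y [-32. -15.  31.]
z -36 41 x [ 1. 12.] y [-30. -15.  31.]
z -32 46 x [-7. 12.] y [-31. -15.  30.]
z -28 37 x [-7. 12.] y [-28. -15.  30.]
z -24 32 x [-6. 12.] y [-27. -15.  25.]
z -20 26 x [-4. 12.] y [-25. -15.  20.]
z -16 10 x [-5. 11.] y [-18.   0.  22.]
wrist 1697
z -40 275 x [ 2. 12.] y [-26. -16.  24.]
z -36 261 x [-1. 12.] y [-27.  14.  25.]
z -32 342 x [-3. 12.] y [-31.  14.  29.]
z -28 306 x [-6. 12.] y [-31. -16.  29.]
z -24 248 x [-7. 12.] y [-28.  14.  26.]
z -20 173 x [-4. 12.] y [-24.  14.  22.]
z -16 92 x [-8. 11.] y [-21. -16.  19.]
```

View pics/m3.png

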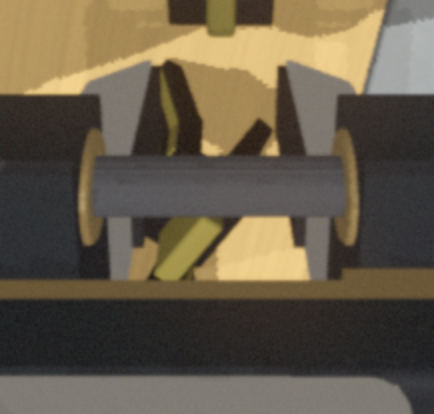

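Both cameras show the fingertips ending about 13 mm behind the reported TCP, not 11 mm ahead of it. The jaws are therefore about 24 mm higher than stated, and they closed on top of the fin. I'll work with tip z = reported z + 0.013.

Emit:
jog_arm:
  moves:
    - [0,-0.001,0.05,0]
    - [0,-0.001,0.09,0]
    - [0,-0.001,0.11,0]
    - [0,-0.001,0.122,0]
    - [0,-0.001,0.122,0]

```text
clock: 12.75
position: [0.4256, 0.253, 0.084]
ee_rot: [-1.956, -2.458, 0.003]
force: [-0.6, -0.5, 1.1]
width: 0.325
gripper_force: 0.0
```

Emit:
jog_arm:
  moves:
    - [0,0,0,0]
    - [0,0,0,0]
    - [0,0,0,0]
    - [0,0,0,0]
    - [0,0,0,0]
  hand: 0.0
  newtons: 30

```text
clock: 13.38
position: [0.4265, 0.254, 0.0853]
ee_rot: [1.955, 2.459, 0.002]
force: [0.4, 0.1, 6.7]
width: 0.13
gripper_force: 30.0
```

Emit:
jog_arm:
  moves:
    - [0,0,-0.04,0]
    - [0,0,-0.1,0]
    - [0,0,-0.16,0]
    - [0,0,-0.19,0]
    - [-0.03,0.07,-0.19,0.09]
    - [-0.059,0.14,-0.19,0.183]
    - [-0.059,0.14,-0.19,0.183]
    - [-0.059,0.14,-0.19,0.183]
    - [-0.059,0.14,-0.16,0.183]
    - [-0.059,0.14,-0.16,0.183]

```text
clock: 14.62
position: [0.5729, 0.2279, 0.2427]
ee_rot: [-2.169, -2.269, 0.007]
force: [-0.1, -0.2, -2.3]
width: 0.127
gripper_force: 30.0
```

```bash
cat >> h.py <<'E'
def held(n='wrist',ztop=None):
    s=arm.observe(); im=snap(n); P=cloud(im); z0=s['position'][2]+.013
    for o in fins(P,im['color'],(s['position'][0]-.06,s['position'][0]+.06,s['position'][1]-.05,s['position'][1]+.05),z0-.045,z0+.02): print('held',n,*o)
E
python3 - <<'E'
from h import *
survey(cams=('side',))
held('side'); rel((.5759,.228,.245,2.55),(.5759,.228,.141,2.55))
im=snap('wrist','w4.png')
E
```

```text
side
 table 458 -374 43 14 61 121 78
 table 459 -253 51 12 -78 108 59
 table 453 -121 40 12 74 121 101
 table 422 17 38 12 -75 121 123
 table 440 128 41 12 67 121 168
 hung 541 211 21 2 -88 189 16
 hung 601 251 21 10 2 186 96
 hung 546 251 11 4 6 188 53
blue 62 [ 0.58  -0.269  0.115] [ 0.614 -0.253  0.126] [ 0.598 -0.258  0.122] 0.5871
orange 110 [ 0.584 -0.177  0.126] [ 0.601 -0.087  0.134] [ 0.59  -0.138  0.131] 0.5842
held side 573 227 54 50 -87 270 1030 [43. 39. 25.]
at [0.5748 0.228  0.2453] yaw 2.6 t 14.7 j7 -0.08 F [-0.2  0.5 -3. ] w 0.0114
[-0.0001  0.001   0.0003] spin 0.0
[-1.000e-04  1.100e-03  1.043e-01] spin 0.0
```

View pics/w4.png

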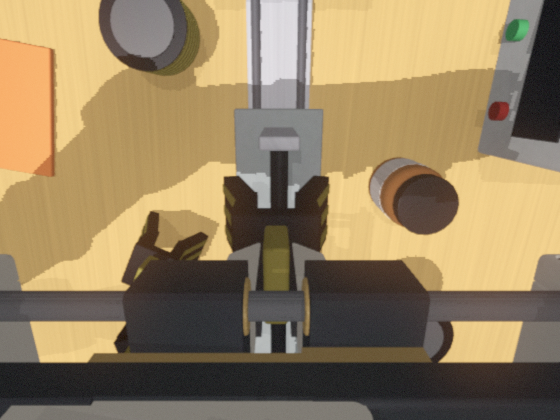

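The held saddle is square and its fin at (277,235) lines up with the bar end at (279,160). Lowering it.

Emit:
jog_arm:
  moves:
    - [0,0.001,0.03,0]
    - [0,0.001,0.055,0]
    - [0,0.001,0.075,0]
    - [0,0.001,0.09,0]
    - [0,0.001,0.1,0]
    - [0,0.001,0.105,0]
    - [0,0.001,0.105,0]

```text
clock: 15.65
position: [0.5768, 0.2276, 0.14]
ee_rot: [2.172, 2.27, 0.0]
force: [0.4, 0.5, -1.7]
width: 0.13
gripper_force: 30.0
```

```bash
python3 - <<'E'
from h import *
survey(cams=('side',));rel((.5759,.228,.245,2.55))
E
```

```text
side
 table 457 -374 42 14 60 121 80
 table 459 -253 51 12 -76 108 58
 table 453 -121 43 12 73 121 101
 table 422 16 39 12 -75 122 124
 table 440 128 41 12 66 121 171
 hung 576 234 48 25 1 185 364
blue 63 [ 0.58  -0.269  0.116] [ 0.613 -0.253  0.126] [ 0.596 -0.257  0.123] 0.5848
orange 161 [ 0.582 -0.177  0.125] [ 0.602 -0.068  0.134] [ 0.591 -0.12   0.131] 0.5853
at [0.577  0.2276 0.1403] yaw 2.5 t 15.7 j7 -0.01 F [ 0.3  0.6 -2.7] w 0.012
[ 0.0004 -0.001  -0.1047] spin -0.001
```

Emit:
jog_arm:
  moves:
    - [0,0,0.003,0]
    - [0,0,0.004,0]
    - [0,0,0.004,0]
    - [0,0,0.004,0]
    - [0,0,-0.03,0]
    - [0,0,-0.09,0]
    - [-0.04,-0.06,-0.09,0.15]
    - [-0.094,-0.14,-0.06,0.3]
    - [-0.094,-0.14,-0.02,0.445]
    - [-0.094,-0.14,-0.02,0.445]
    - [-0.094,-0.14,-0.02,0.445]
  hand: 0.03

```text
clock: 17.08
position: [0.4414, 0.1279, 0.1602]
ee_rot: [-2.618, -1.736, -0.001]
force: [0.7, 0.5, -0.5]
width: 0.323
gripper_force: 0.0
```

```bash
python3 - <<'E'
from h import *
survey(cams=('top','side'));rel((.4405,.128,.084,-23))
im=snap('wrist'); P=cloud(im)
for o in fins(P,im['color'],(0.35,0.5,0.05,0.2)): print(*o)
E
```

```text
top
 table 459 -374 40 12 62 124 90
 table 460 -254 49 12 -77 110 84
 table 454 -121 39 12 74 123 72
 table 423 15 40 12 -75 123 70
 table 436 113 11 8 -14 124 20
 hung 577 226 41 12 -86 177 97
blue 64 [ 0.582 -0.268  0.12 ] [ 0.615 -0.255  0.13 ] [ 0.599 -0.262  0.124] 0.5869
orange 177 [ 0.583 -0.176  0.123] [ 0.6   -0.071  0.139] [ 0.591 -0.124  0.131] 0.5864
side
 table 440 129 41 12 67 121 167
 hung 576 227 42 12 -88 174 229
blue 62 [ 0.58  -0.27   0.115] [ 0.613 -0.252  0.127] [ 0.598 -0.258  0.122] 0.5864
orange 155 [ 0.583 -0.177  0.127] [ 0.601 -0.068  0.134] [ 0.591 -0.121  0.131] 0.5855
at [0.4429 0.1284 0.1609] yaw -22.9 t 17.2 j7 -0.42 F [0.1 0.  0.2] w 0.0301
[-0.0015 -0.0023  0.0769] spin 0.002
440 128 40 12 67 122 1100 [136. 120.  65.]
```

Emit:
jog_arm:
  moves:
    - [-0.001,-0.002,0.04,0]
    - [-0.001,-0.002,0.065,0]
    - [-0.001,-0.002,0.076,0]
    - [-0.001,-0.002,0.076,0]

```text
clock: 17.73
position: [0.4394, 0.1275, 0.0839]
ee_rot: [2.619, 1.734, -0.0]
force: [0.8, -0.7, 0.2]
width: 0.326
gripper_force: 0.0
```

Emit:
jog_arm:
  moves:
    - [0,0,0,0]
    - [0,0,0,0]
    - [0,0,0,0]
    - [0,0,0,0]
    - [0,0,-0.05,0]
    - [0,0,-0.11,0]
    - [0,0,-0.17,0]
    - [0.03,0.04,-0.17,-0.15]
    - [0.087,0.113,-0.17,-0.3]
    - [0.087,0.113,-0.16,-0.446]
    - [0.087,0.113,-0.16,-0.446]
    - [0.087,0.113,-0.16,-0.446]
  hand: 0.0

```text
clock: 19.23
position: [0.5758, 0.1627, 0.2434]
ee_rot: [-2.173, -2.268, 0.002]
force: [0.0, -0.2, -3.8]
width: 0.134
gripper_force: 30.0
```

```bash
python3 - <<'E'
from h import *
rel((.5787,.164,.141,2.55))
E
```

```text
at [0.5758 0.1627 0.2434] yaw 2.4 t 19.2 j7 0.05 F [ 0.  -0.2 -3.8] w 0.0123
[0.0012 0.0031 0.1024] spin -0.002
```

Emit:
jog_arm:
  moves:
    - [0.001,0.003,0.03,0]
    - [0.001,0.003,0.055,0]
    - [0.001,0.003,0.075,0]
    - [0.001,0.003,0.09,0]
    - [0.001,0.003,0.1,0]
    - [0.001,0.003,0.103,0]
    - [0.001,0.003,0.103,0]

```text
clock: 20.1
position: [0.5798, 0.1646, 0.1412]
ee_rot: [2.171, 2.27, 0.001]
force: [0.2, -0.5, -2.1]
width: 0.128
gripper_force: 30.0
```

Emit:
jog_arm:
  moves:
    - [0,0,0.003,0]
    - [0,0,0.004,0]
    - [0,0,0.004,0]
    - [0,0,0.004,0]
    - [0,0,-0.03,0]
    - [0,0,-0.09,0]
    - [-0.04,-0.06,-0.09,-0.1]
    - [-0.09,-0.11,-0.06,-0.218]
    - [-0.141,-0.163,-0.02,-0.218]
    - [-0.141,-0.163,-0.02,-0.218]
    - [-0.141,-0.163,-0.02,-0.218]
  hand: 0.03

```text
clock: 21.48
position: [0.4201, 0.0146, 0.1599]
ee_rot: [-1.914, -2.488, 0.001]
force: [0.7, -0.4, 0.7]
width: 0.326
gripper_force: 0.0
```

```bash
python3 - <<'E'
from h import *
survey(cams=('top','side'));rel((.4225,.0155,.084,15))
im=snap('wrist'); P=cloud(im)
for o in fins(P,im['color'],(0.35,0.5,-0.05,0.08)): print(*o)
E
```

```text
top
 table 459 -374 40 12 64 124 87
 table 460 -255 50 12 -77 110 85
 table 453 -122 39 12 74 124 72
 hung 580 163 39 12 -87 176 99
 hung 577 226 40 12 -85 176 99
blue 63 [ 0.582 -0.269  0.12 ] [ 0.615 -0.255  0.129] [ 0.598 -0.262  0.124] 0.5865
orange 165 [ 0.583 -0.174  0.122] [ 0.6   -0.071  0.138] [ 0.591 -0.124  0.131] 0.5864
side
 table 462 -270 20 11 -87 108 19
 table 422 16 40 12 -74 121 124
 hung 579 164 40 12 -88 174 195
 hung 576 227 41 12 -88 175 230
blue 44 [ 0.58  -0.27   0.119] [ 0.613 -0.254  0.127] [ 0.596 -0.26   0.123] 0.5847
orange 151 [ 0.583 -0.178  0.126] [ 0.6   -0.068  0.134] [ 0.591 -0.121  0.131] 0.5855
at [0.4237 0.0166 0.1613] yaw 15.0 t 21.6 j7 0.37 F [ 0.6 -0.2  0.7] w 0.0301
[-0.0008 -0.0016  0.0773] spin 0.001
422 15 40 12 -75 122 1069 [123. 107.  56.]
```

Emit:
jog_arm:
  moves:
    - [-0.001,-0.002,0.04,0]
    - [-0.001,-0.002,0.065,0]
    - [-0.001,-0.002,0.077,0]
    - [-0.001,-0.002,0.077,0]

```text
clock: 22.12
position: [0.422, 0.015, 0.0837]
ee_rot: [1.911, 2.494, -0.001]
force: [-0.3, -0.4, -0.3]
width: 0.33
gripper_force: 0.0
```

Emit:
jog_arm:
  moves:
    - [0,0,0,0]
    - [0,0,0,0]
    - [0,0,0,0]
    - [0,0,0,0]
    - [0,0,-0.05,0]
    - [0,0,-0.11,0]
    - [0,0,-0.17,0]
    - [0.01,0.04,-0.17,0.05]
    - [0.025,0.1,-0.17,0.15]
    - [0.04,0.15,-0.16,0.217]
    - [0.04,0.176,-0.16,0.217]
    - [0.04,0.176,-0.16,0.217]
    - [0.04,0.176,-0.16,0.217]
  hand: 0.0

```text
clock: 23.75
position: [0.58, 0.0985, 0.2434]
ee_rot: [-2.17, -2.27, 0.002]
force: [-0.4, 0.4, -2.2]
width: 0.127
gripper_force: 30.0
```

```bash
python3 - <<'E'
from h import *
rel((.5816,.100,.141,2.55))
E
```

```text
at [0.58   0.0985 0.2434] yaw 2.6 t 23.8 j7 0.21 F [-0.4  0.4 -2.2] w 0.0117
[0.0015 0.0018 0.1024] spin 0.0
```

Emit:
jog_arm:
  moves:
    - [0.001,0.002,0.03,0]
    - [0.001,0.002,0.055,0]
    - [0.001,0.002,0.075,0]
    - [0.001,0.002,0.09,0]
    - [0.001,0.002,0.1,0]
    - [0.001,0.002,0.103,0]
    - [0.001,0.002,0.103,0]

```text
clock: 24.62
position: [0.5831, 0.1003, 0.1411]
ee_rot: [2.17, 2.272, 0.001]
force: [0.4, 0.4, -2.8]
width: 0.128
gripper_force: 30.0
```

Emit:
jog_arm:
  moves:
    - [0,0,0.003,0]
    - [0,0,0.004,0]
    - [0,0,0.004,0]
    - [0,0,0.004,0]
    - [0,0,-0.03,0]
    - [0,0,-0.09,0]
    - [-0.05,-0.04,-0.09,0.1]
    - [-0.1,-0.08,-0.09,0.2]
    - [-0.15,-0.11,-0.06,0.332]
    - [-0.2,-0.138,-0.02,0.332]
    - [-0.216,-0.138,-0.02,0.332]
    - [-0.216,-0.138,-0.02,0.332]
    - [-0.216,-0.138,-0.02,0.332]
  hand: 0.03

```text
clock: 26.25
position: [0.4556, -0.1212, 0.1611]
ee_rot: [2.515, 1.882, 0.001]
force: [-0.0, 0.1, -0.0]
width: 0.325
gripper_force: 0.0
```

```bash
python3 - <<'E'
from h import *
survey(cams=('top','side'));rel((.4535,-.122,.084,-16.5))
im=snap('wrist'); P=cloud(im)
for o in fins(P,im['color'],(0.35,0.5,-0.18,-0.07)): print(*o)
E
```

```text
top
 table 459 -374 40 12 62 123 88
 table 462 -267 24 11 -77 110 35
 hung 584 99 40 13 -88 177 99
 hung 580 164 39 12 -86 176 98
 hung 577 226 40 12 -88 176 96
blue 64 [ 0.583 -0.269  0.119] [ 0.615 -0.255  0.128] [ 0.599 -0.262  0.124] 0.5869
orange 46 [ 0.588 -0.176  0.126] [ 0.6   -0.142  0.137] [ 0.595 -0.163  0.132] 0.5879
side
 table 459 -253 51 12 -77 108 56
 table 452 -122 43 12 72 121 99
 hung 583 100 41 12 -86 175 167
 hung 579 165 39 12 -88 175 192
 hung 576 226 42 12 -89 174 230
blue 41 [ 0.58  -0.27   0.119] [ 0.613 -0.255  0.127] [ 0.596 -0.261  0.123] 0.5843
orange 32 [ 0.588 -0.176  0.127] [ 0.6   -0.138  0.134] [ 0.594 -0.164  0.131] 0.5869
at [ 0.4558 -0.1208  0.1611] yaw -16.3 t 26.4 j7 0.35 F [0.3 0.3 0. ] w 0.0301
[-0.0018 -0.0019  0.0771] spin 0.004
453 -122 39 12 74 122 1069 [122. 108.  56.]
```

Emit:
jog_arm:
  moves:
    - [-0.002,-0.002,0.04,0]
    - [-0.002,-0.002,0.065,0]
    - [-0.002,-0.002,0.077,0]
    - [-0.002,-0.002,0.077,0]

```text
clock: 26.9
position: [0.4525, -0.1228, 0.0837]
ee_rot: [-2.515, -1.883, 0.001]
force: [-0.5, 0.6, 0.3]
width: 0.325
gripper_force: 0.0
```

Emit:
jog_arm:
  moves:
    - [0,0,0,0]
    - [0,0,0,0]
    - [0,0,0,0]
    - [0,0,0,0]
    - [0,0,-0.05,0]
    - [0,0,-0.11,0]
    - [0,0,-0.17,0]
    - [0.04,0.015,-0.17,-0.1]
    - [0.09,0.035,-0.17,-0.2]
    - [0.14,0.06,-0.17,-0.331]
    - [0.189,0.081,-0.16,-0.331]
    - [0.189,0.081,-0.16,-0.331]
    - [0.189,0.081,-0.16,-0.331]
  hand: 0.0

```text
clock: 28.52
position: [0.5829, 0.0347, 0.2433]
ee_rot: [-2.171, -2.27, 0.003]
force: [-0.5, -0.9, -1.9]
width: 0.129
gripper_force: 30.0
```

```bash
python3 - <<'E'
from h import *
rel((.5844,.036,.141,2.55))
E
```

```text
at [0.5829 0.0347 0.2433] yaw 2.5 t 28.5 j7 0.32 F [-0.5 -0.9 -1.9] w 0.0118
[0.0014 0.0017 0.1023] spin -0.0
```

Emit:
jog_arm:
  moves:
    - [0.001,0.002,0.03,0]
    - [0.001,0.002,0.055,0]
    - [0.001,0.002,0.075,0]
    - [0.001,0.002,0.09,0]
    - [0.001,0.002,0.1,0]
    - [0.001,0.002,0.103,0]
    - [0.001,0.002,0.103,0]

```text
clock: 29.4
position: [0.5857, 0.0363, 0.1412]
ee_rot: [2.171, 2.27, 0.001]
force: [-0.3, 1.0, -2.2]
width: 0.131
gripper_force: 30.0
```

Emit:
jog_arm:
  moves:
    - [0,0,0.003,0]
    - [0,0,0.004,0]
    - [0,0,0.004,0]
    - [0,0,0.004,0]
    - [0,0,-0.03,0]
    - [0,0,-0.09,0]
    - [-0.404,-0.143,-0.09,0.524]
    - [-0.404,-0.143,-0.09,0.524]
    - [-0.404,-0.143,-0.09,0.524]
    - [-0.404,-0.143,-0.09,0.524]
    - [-0.404,-0.143,-0.09,0.524]
    - [-0.404,-0.143,-0.09,0.524]
    - [-0.404,-0.143,-0.06,0.524]
    - [-0.404,-0.143,-0.02,0.524]
    - [-0.404,-0.143,-0.02,0.524]
    - [-0.404,-0.143,-0.02,0.524]
  hand: 0.03

```text
clock: 31.4
position: [0.4616, -0.3734, 0.162]
ee_rot: [2.683, 1.632, 0.001]
force: [0.1, -0.6, -0.8]
width: 0.327
gripper_force: 0.0
```

```bash
python3 - <<'E'
from h import *
survey(cams=('top','side'));rel((.459,-.374,.084,-27.5))
im=snap('wrist'); P=cloud(im)
for o in fins(P,im['color'],(0.35,0.53,-0.45,-0.3)): print(*o)
E
```

```text
top
 table 460 -254 50 12 -77 110 84
 hung 586 37 40 12 -88 176 95
 hung 584 100 39 12 -88 176 100
 hung 580 163 40 12 -87 176 100
 hung 577 227 41 12 -88 176 98
blue 58 [ 0.582 -0.269  0.117] [ 0.615 -0.257  0.128] [ 0.598 -0.262  0.124] 0.5868
orange 48 [ 0.589 -0.174  0.129] [ 0.597 -0.071  0.139] [ 0.592 -0.114  0.132] 0.5868
side
 table 457 -374 44 13 62 121 83
 table 459 -253 49 12 -78 108 56
 hung 584 69 102 13 -88 174 312
 hung 579 165 40 12 -88 175 194
 hung 576 227 41 12 -87 174 230
blue 32 [ 0.582 -0.268  0.12 ] [ 0.614 -0.255  0.126] [ 0.599 -0.262  0.123] 0.5877
orange 1 [ 0.595 -0.08   0.129] [ 0.595 -0.08   0.129] [ 0.595 -0.08   0.129] 0.5916
at [ 0.4621 -0.3735  0.1625] yaw -27.3 t 31.5 j7 0.66 F [ 0.6 -0.3  0.2] w 0.0302
[-0.0019 -0.0027  0.0784] spin 0.003
459 -375 40 12 62 122 1085 [128. 114.  62.]
```

Emit:
jog_arm:
  moves:
    - [-0.002,-0.003,0.04,0]
    - [-0.002,-0.003,0.065,0]
    - [-0.002,-0.003,0.078,0]
    - [-0.002,-0.003,0.078,0]

```text
clock: 32.05
position: [0.4575, -0.3738, 0.083]
ee_rot: [-2.684, -1.632, 0.0]
force: [0.3, -0.2, 0.3]
width: 0.324
gripper_force: 0.0
```

Emit:
jog_arm:
  moves:
    - [0,0,0,0]
    - [0,0,0,0]
    - [0,0,0,0]
    - [0,0,0,0]
    - [0,0,-0.05,0]
    - [0,0,-0.11,0]
    - [0,0,-0.18,0]
    - [0.04,-0.005,-0.18,-0.1]
    - [0.366,-0.045,-0.18,-0.523]
    - [0.366,-0.045,-0.18,-0.523]
    - [0.366,-0.045,-0.18,-0.523]
    - [0.366,-0.045,-0.18,-0.523]
    - [0.366,-0.045,-0.18,-0.523]
    - [0.366,-0.045,-0.16,-0.523]
    - [0.366,-0.045,-0.16,-0.523]
    - [0.366,-0.045,-0.16,-0.523]
  hand: 0.0

```text
clock: 34.05
position: [0.5853, -0.031, 0.2432]
ee_rot: [2.175, 2.266, -0.001]
force: [-0.0, -0.5, -1.9]
width: 0.128
gripper_force: 30.0
```

```bash
python3 - <<'E'
from h import *
rel((.588,-.028,.141,2.55))
E
```

```text
at [ 0.5853 -0.031   0.2432] yaw 2.3 t 34.0 j7 0.41 F [-0.  -0.5 -1.9] w 0.0117
[0.003  0.0028 0.1022] spin -0.004
```

Emit:
jog_arm:
  moves:
    - [0.003,0.003,0.03,-0.004]
    - [0.003,0.003,0.055,-0.004]
    - [0.003,0.003,0.075,-0.004]
    - [0.003,0.003,0.09,-0.004]
    - [0.003,0.003,0.1,-0.004]
    - [0.003,0.003,0.103,-0.004]
    - [0.003,0.003,0.103,-0.004]

```text
clock: 34.92
position: [0.5891, -0.0255, 0.1402]
ee_rot: [2.168, 2.274, 0.001]
force: [0.4, -0.8, -2.0]
width: 0.129
gripper_force: 30.0
```

Emit:
jog_arm:
  moves:
    - [0,0,0.003,0]
    - [0,0,0.004,0]
    - [0,0,0.004,0]
    - [0,0,0.004,0]
    - [0,0,-0.03,0]
    - [0,0,-0.09,0]
    - [-0.05,-0.04,-0.09,-0.1]
    - [-0.1,-0.08,-0.09,-0.183]
    - [-0.15,-0.11,-0.06,-0.183]
    - [-0.2,-0.138,-0.02,-0.183]
    - [-0.22,-0.138,-0.02,-0.183]
    - [-0.22,-0.138,-0.02,-0.183]
    - [-0.22,-0.138,-0.02,-0.183]
  hand: 0.03

```text
clock: 36.55
position: [0.462, -0.2511, 0.16]
ee_rot: [-1.95, -2.463, -0.001]
force: [0.3, 0.2, 0.4]
width: 0.327
gripper_force: 0.0
```

```bash
python3 - <<'E'
from h import *
survey('5.png',cams=('top','side'));rel((.4595,-.2535,.074,13))
im=snap('wrist'); P=cloud(im)
for o in fins(P,im['color'],(0.35,0.53,-0.33,-0.18),.09): print(*o)
E
```

```text
top
 hung 590 -25 39 12 89 176 98
 hung 586 37 40 13 -87 176 98
 hung 584 99 40 12 -87 176 99
 hung 580 163 39 13 -85 176 98
 hung 577 226 40 13 -88 175 98
blue 58 [ 0.582 -0.269  0.116] [ 0.615 -0.256  0.128] [ 0.599 -0.262  0.124] 0.5873
orange 42 [ 0.589 -0.174  0.126] [ 0.597 -0.068  0.137] [ 0.593 -0.091  0.131] 0.5873
side
 table 459 -254 53 12 -77 108 60
 hung 586 38 166 13 -87 174 443
 hung 579 164 40 12 -88 174 194
 hung 576 226 42 12 -88 174 223
blue 35 [ 0.582 -0.269  0.122] [ 0.614 -0.255  0.125] [ 0.599 -0.261  0.124] 0.5875
orange 7 [ 0.586 -0.082  0.13 ] [ 0.592 -0.072  0.133] [ 0.589 -0.075  0.131] 0.5859
at [ 0.4624 -0.2505  0.1601] yaw 13.3 t 36.6 j7 1.06 F [0.6 0.3 0.4] w 0.03
[-0.0023 -0.0035  0.0861] spin 0.006
459 -255 50 12 -78 109 1180 [157. 149. 142.]
```

View pics/side5.png

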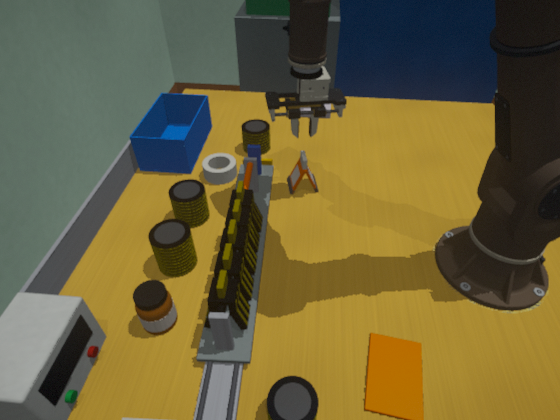

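All five saddles hang square along the bar (side view, fins from (222,290) to (238,190)), and the carriage is still at the stop. The marker is next.

Emit:
jog_arm:
  moves:
    - [-0.003,-0.004,0.04,0.006]
    - [-0.003,-0.004,0.065,0.006]
    - [-0.003,-0.004,0.086,0.006]
    - [-0.003,-0.004,0.086,0.006]

```text
clock: 37.2
position: [0.458, -0.2543, 0.073]
ee_rot: [-1.955, -2.456, 0.001]
force: [-0.1, -0.7, 1.2]
width: 0.329
gripper_force: 0.0
```

Emit:
jog_arm:
  moves:
    - [0,0,0,0]
    - [0,0,0,0]
    - [0,0,0,0]
    - [0,0,0,0]
    - [0,0,-0.05,0]
    - [0,0,-0.11,0]
    - [0,0,-0.17,0]
    - [0.03,0.05,-0.18,0.09]
    - [0.06,0.1,-0.18,0.182]
    - [0.1,0.16,-0.17,0.182]
    - [0.1,0.16,-0.17,0.182]
    - [0.1,0.16,-0.17,0.182]
    - [0.1,0.16,-0.17,0.182]
  hand: 0.0

```text
clock: 38.83
position: [0.5909, -0.1243, 0.2442]
ee_rot: [2.176, 2.265, -0.001]
force: [0.0, 0.1, -1.7]
width: 0.127
gripper_force: 30.0
```

```bash
python3 - <<'E'
from h import *
rel((.592,-.120,.147,2.55))
E
```

```text
at [ 0.5909 -0.1243  0.2442] yaw 2.3 t 38.8 j7 0.58 F [ 0.   0.1 -1.7] w 0.0117
[0.0043 0.0013 0.0972] spin -0.004
```

Emit:
jog_arm:
  moves:
    - [0.004,0.001,0.03,-0.004]
    - [0.004,0.001,0.055,-0.004]
    - [0.004,0.001,0.075,-0.004]
    - [0.004,0.001,0.09,-0.004]
    - [0.004,0.001,0.098,-0.004]
    - [0.004,0.001,0.098,-0.004]

```text
clock: 39.58
position: [0.5927, -0.1186, 0.1458]
ee_rot: [-2.169, -2.272, 0.0]
force: [0.4, 0.2, -1.4]
width: 0.127
gripper_force: 30.0
```

Emit:
jog_arm:
  moves:
    - [0,0,0.003,0]
    - [0,0,0.004,0]
    - [0,0,0.004,0]
    - [0,0,0.004,0]
    - [0,0,-0.03,0]
    - [0,0,-0.09,0]
    - [-0.05,-0.04,-0.09,0]
    - [-0.05,-0.1,-0.09,0]
    - [-0.05,-0.14,-0.09,0]
    - [-0.05,-0.14,-0.09,0]
  hand: 0.03

```text
clock: 40.83
position: [0.4527, -0.1752, 0.236]
ee_rot: [-2.17, -2.269, -0.004]
force: [1.2, -0.0, 0.2]
width: 0.327
gripper_force: 0.0
```

```bash
python3 - <<'E'
from h import *
survey('6.png',cams=('top','side'));rel((.598,-.262,.20,92.55),(.598,-.262,.09,92.55))
E
```

```text
top
 hung 593 -117 57 13 -88 179 136
 hung 589 -25 39 13 90 176 99
 hung 586 37 40 12 -88 177 96
 hung 584 99 40 13 -87 176 101
 hung 580 163 39 12 -87 176 99
 hung 577 226 41 12 -87 176 100
blue 23 [ 0.602 -0.268  0.119] [ 0.615 -0.256  0.126] [ 0.609 -0.262  0.124] 0.5973
side
 hung 592 -117 52 13 -88 177 135
 hung 586 37 166 14 -87 174 440
 hung 579 165 40 12 -87 175 193
 hung 576 227 41 12 -88 175 228
blue 40 [ 0.58  -0.269  0.12 ] [ 0.614 -0.255  0.126] [ 0.596 -0.261  0.123] 0.5848
at [ 0.456  -0.1744  0.2363] yaw 2.7 t 40.9 j7 0.63 F [ 0.8 -0.7  0.3] w 0.0298
[-0.0942  0.1376  0.0364] spin -1.568
[-0.0943  0.1374  0.1464] spin -1.568
```

View pics/side6.png

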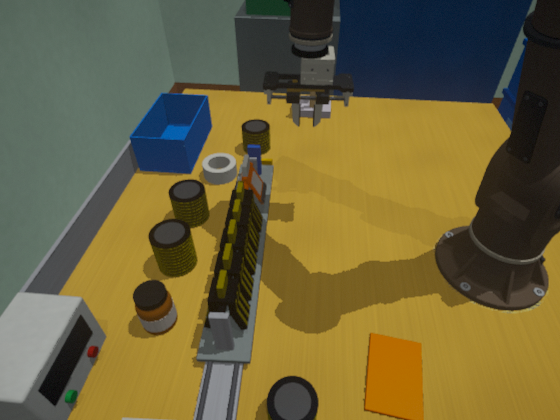

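The marker hangs astride the orange end, at (254,180) in the side view. I'll grip the handle across its width and slide the carriage home gently.

Emit:
jog_arm:
  moves:
    - [-0.094,0.138,0,0]
    - [-0.094,0.138,0,0]
    - [-0.094,0.138,0,0]
    - [-0.094,0.138,0.03,0]
    - [-0.094,0.138,0.08,0]
    - [-0.094,0.138,0.12,0]
    - [-0.094,0.138,0.15,0]
    - [-0.094,0.138,0.15,0]
    - [-0.094,0.138,0.15,0]
  hand: 0.07

```text
clock: 42.05
position: [0.5987, -0.2628, 0.0866]
ee_rot: [2.167, 2.273, -0.0]
force: [0.1, -0.5, 0.1]
width: 0.756
gripper_force: 0.0
```

Emit:
jog_arm:
  moves:
    - [0,0,0,0]
    - [0,0,0,0]
    - [0,0,0,0]
    - [0,0,0,0]
    - [0,0,0,0]
  hand: 0.0
  newtons: 25

```text
clock: 42.68
position: [0.5984, -0.2621, 0.0862]
ee_rot: [2.167, 2.273, 0.001]
force: [3.7, 0.2, 1.0]
width: 0.391
gripper_force: 25.0
```

```bash
python3 - <<'E'
from h import *
x,y,_=arm.observe()['position']
rel((x-.0445*.12,y+.12,.085,2.55))
E
```

```text
at [ 0.5984 -0.2621  0.0862] yaw 2.7 t 42.7 j7 0.92 F [3.7 0.2 1. ] w 0.0359
[0.1201 0.0003 0.0011] spin 0.003
```

Emit:
jog_arm:
  moves:
    - [0.002,0,0,0]
    - [0.005,0,0,0]
    - [0.01,0,0,0]
    - [0.016,0,0,0]
    - [0.022,0,0,0]
    - [0.028,0,0,0]
    - [0.034,0,0,0]
    - [0.041,0,0,0]
    - [0.048,0,0,0]
    - [0.055,0,0,0]
    - [0.062,0,0,0]
    - [0.069,0,0,0]
    - [0.076,0,0,0]
    - [0.083,0,0,0]
    - [0.09,0,0,0]
    - [0.096,0,0,0]
    - [0.102,0,0,0]
    - [0.108,0,0,0]
    - [0.112,0,0,0]
    - [0.115,0,0,0]

```text
clock: 45.18
position: [0.5935, -0.148, 0.0861]
ee_rot: [2.167, 2.271, 0.001]
force: [6.2, -2.8, -3.6]
width: 0.389
gripper_force: 25.0
```

Emit:
jog_arm:
  moves:
    - [0.002,0,0,0]
    - [0.004,0,0,0]
    - [0.006,0,0,0]
    - [0.008,0,0,0]
    - [0.01,0,0,0]
    - [0.01,0,0,0]

```text
clock: 45.92
position: [0.5934, -0.1431, 0.0862]
ee_rot: [2.166, 2.262, -0.005]
force: [10.4, -16.9, -13.7]
width: 0.391
gripper_force: 25.0
```

Emit:
jog_arm:
  moves:
    - [-0.003,0,0,0]
    - [-0.004,0,0,0]
    - [-0.004,0,0,0]

```text
clock: 46.3
position: [0.5934, -0.1431, 0.0862]
ee_rot: [2.167, 2.269, 0.0]
force: [7.1, -4.3, -5.0]
width: 0.39
gripper_force: 25.0
```

Emit:
jog_arm:
  moves:
    - [0,0,0,0]
    - [0,0,0,0]
    - [0,0,0,0]
    - [0,0,0,0]
    - [0,0,-0.03,0]
    - [0,0,-0.08,0]
    - [0,0,-0.14,0]
    - [-0.05,-0.04,-0.2,0]
    - [-0.1,-0.1,-0.2,0]
    - [-0.12,-0.16,-0.2,0]
    - [-0.12,-0.2,-0.2,0]
    - [-0.12,-0.2,-0.2,0]
  hand: 0.075

```text
clock: 47.8
position: [0.3936, -0.2723, 0.286]
ee_rot: [-2.175, -2.266, -0.004]
force: [1.3, 0.4, 0.5]
width: 0.815
gripper_force: 0.0
```

```bash
python3 - <<'E'
from h import *
survey('7.png');rel()
E
```

```text
top
 hung 588 2 52 13 -87 179 128
 hung 584 94 40 13 89 176 102
 hung 581 156 39 12 -89 176 99
 hung 579 217 39 12 -86 177 101
 hung 575 282 38 13 -88 177 101
 hung 572 345 40 12 -88 175 103
blue 57 [ 0.577 -0.151  0.119] [ 0.61  -0.137  0.129] [ 0.594 -0.143  0.125] 0.5872
orange 134 [ 0.568 -0.055  0.12 ] [0.594 0.049 0.14 ] [ 0.58  -0.014  0.132] 0.5796
side
 hung 588 2 53 13 -87 177 177
 hung 584 95 41 13 -87 174 167
 hung 580 157 40 13 -87 175 190
 hung 578 219 41 12 -88 174 226
 hung 574 283 41 12 -88 174 267
 hung 571 345 40 12 -87 175 323
blue 49 [ 0.578 -0.15   0.12 ] [ 0.609 -0.136  0.126] [ 0.594 -0.142  0.123] 0.5873
orange 88 [ 0.568 -0.057  0.12 ] [0.589 0.05  0.14 ] [0.578 0.011 0.133] 0.5782
at [ 0.3971 -0.2707  0.2861] yaw 2.6 t 47.9 j7 0.8 F [ 1.8  2.1 -0. ] w 0.0747
```

View pics/side7.png

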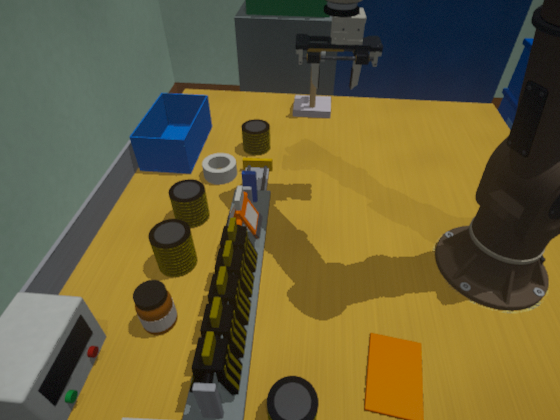

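The carriage is home after 119 mm of travel. The marker and all five saddles hang in place, and the arm is clear.

```bash
python3 -c "
from cell import arm
print(arm.sign_off())"
```

```text
the job is handed in; nothing more can be done
None
```

The job is handed in, with no verdict returned: all five saddles and the marker hang square on the bar, the carriage is about 119 mm in against the docking unit, and the arm is clear at about 48 s.

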